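Close the swab tube and hold up the sample carrier

TASK

The sample set is complete once the swab is in its tube: take the swab out of the stand, lower it into the one open tube in the carrier and press it fully home, so that the cap's shoulder sits on the tube's rim, then let go of it. After that take the carrier by its bar handle, lift it until its underside is about 10 cm above the spill tray's floor, and finish while still holding it there by the handle, over the tray, steady and level, ready for a colleague to take. Keep every tube upright and leave the other things on the bench where they are.

Things in the scene. Friction and masses are not known exactly. Their poses are not given: they have to be found in the camera images.
- swab_cap (a point): Centre of the swab's white ribbed cap, 16 mm wide, 30 mm tall (shoulder 15 mm below this point). The swab stands loose, cap up, in an end sleeve of the stand. Under the cap: a plug 10 mm long tapering from 8.8 to 4.4 mm, then a 3.6 mm shaft with a 5.4 mm wide tip, whose end lies 75 mm below this point. z axis up along the swab. Weighs 12 g.
- swab_shoulder (a point): Centre of the flat underside (shoulder) of the swab's cap, 15 mm below the cap's centre and 60 mm above the tip's end; it rests on the sleeve at the start and must rest on the tube's rim at the end.
- open_tube_mouth (a point): Centre of the rim of the one open tube: clear plastic, 14 mm outside, 10.5 mm bore, 75 mm long, 72 mm deep. It stands upright in one of the carrier's holes with 0.75 mm play all round, so it may lean slightly. The rim is 79 mm above the carrier's underside and 27 mm above the upper tier. z axis up.
- open_tube: The open tube itself; origin at the centre of its underside, z up its axis.
- carrier: Aluminium tube carrier standing loose in the tray: 128 mm (x) by 130 mm (y), 147 mm tall, six holes at x = -50, +50 and y = -45, 0, +45 mm, holding the open tube and three capped ones; two are empty. A 30 mm wide upright at each y end bears the handle, which runs along y. Origin: centre of its underside, z up. Filled it weighs 0.35 to 0.55 kg, centre of mass within 10 mm of the middle.
- carrier_handle: The carrier's steel bar handle, joined to it rigidly: 124 mm long along its y, 12 mm wide (across x), 14 mm high. Origin at the bar's centre, 138 mm above the carrier's underside, directly over the carrier's middle. The capped tubes' tops lie 49 mm below it.
- spill_tray: Flat white plastic tray, fixed to the bench, 190 x 210 mm, 20 mm high outside; the floor on which the carrier stands is 4 mm thick. Origin at the centre of its underside, on the bench.
- swab_stand: Stand for swabs, fixed: dark foot 60 x 140 x 12 mm with three upright steel sleeves (15 mm wide, 11 mm bore) 45 mm apart along its y, tops 78 mm above the bench. Origin under its centre on the bench. The swab stands in one end sleeve and a plain glass rod (8 mm thick, 100 mm long, top 36 mm above the sleeve) leans in the other; the middle one is empty.
- tube_0: Capped sample tube (13 mm, 85 mm tall, cap 17 mm wide) in the carrier. Origin at its underside, z up.
- tube_2: Capped sample tube like tube_0.
- tube_4: Capped sample tube like tube_0.
- marker: Bystander: marker pen lying between stand and tray, 135 mm long, 16 mm high.
- petri: Bystander: closed petri dish, 60 mm wide, 14 mm high.
- glass_rod: Bystander: plain glass rod, 8 mm thick, 100 mm long, in the other end sleeve of the swab stand. Origin at the centre of its lower end.

How it is judged:
On the way, in this order (a step that is already met when the one before it is completed fails the run):
1. the swab is pressed home in the open tube, its shoulder on the rim, the fingers still on it (distance between swab_shoulder and open_tube_mouth below 0.003 m and angle between the z axis of swab_shoulder and the z axis of open_tube, either way round below 0.1 rad and contact force between the fingers and swab above 0.5 N), for 0.2 s.
2. the swab is let go, seated in its tube, the carrier still standing in the tray (distance between swab_shoulder and open_tube_mouth below 0.003 m and contact force between the fingers and swab below 0.05 N and contact force between carrier and spill_tray above 1 N), for 0.2 s.
3. the carrier is lifted clear of the tray by its handle (contact force between the fingers and carrier_handle above 1 N and contact force between carrier and spill_tray below 0.05 N and height (world z) of carrier above 0.03 m), for 0.2 s.
At the end, for the whole second after the job is handed in: Fingers hold the carrier by its handle, clear of all else: underside 75-145 mm above the bench, centre within 60 mm of the tray's, level to 5 degrees, still. Swab untouched, shoulder within 3 mm of the tube's rim and in line to 0.1 rad; all four tubes within 6 mm of the carrier's floor (contact force between the fingers and carrier_handle above 1 N and contact force between carrier and spill_tray below 0.05 N and z of carrier in the frame of spill_tray between 0.075 and 0.145 m and horizontal distance between carrier and spill_tray below 0.06 m and angle between carrier's own z axis and vertical below 0.087 rad and linear speed of carrier below 0.02 m/s and angular speed of carrier below 0.1 rad/s and distance between swab_shoulder and open_tube_mouth below 0.003 m and angle between the z axis of swab_shoulder and the z axis of open_tube, either way round below 0.1 rad and contact force between the fingers and swab below 0.05 N and z of each of open_tube, tube_0, tube_2, tube_4 in the frame of carrier below 0.01 m); the arm keeps its last pose, push and grip.
It fails at once if the carrier or a tube is tipped by more than about 20 degrees (angle between any of carrier, open_tube, tube_0, tube_2, tube_4's own z axis and vertical above 0.35 rad).
It fails at once if a bystander is moved by more than 2 cm (distance of any of marker, petri, glass_rod from where it was at the start of the episode above 0.02 m).
It also fails if it takes over 67 s, if anything falls off the work surface, if the arm or the gripper's body presses on something with over 40 N, if the wrist force passes 120 N, or if a joint passes its speed limit or range.

ROBOT

A 7-joint arm with a two-finger parallel gripper is mounted at the origin on a cart in front of the work surface, level with it; the furniture and walls round the work are solid. World frame = base frame: x ahead of the robot, y to its left, z up, the work surface at z = 0. Lengths are in m, angles in rad, forces in N, time in s.
With the tool pointing down it reaches from about 0.425 to 0.875 m from the base axis. Payload 4.7 kg.
Tool frame: the origin (TCP) lies midway between the tips of the shut fingers; the grasp point (between the pads) lies 19 mm behind it (bot.grip_depth is the distance from the TCP to the grasp point, in m); z points along the fingers, x is the direction in which the jaws open and shut, and the axes are right-handed (so a half turn about z gives the same grasp; the last joint's range is limited). The gripper opens to 87 mm and grips with 3 to 60 N. Pads are 19 mm wide; open, the fingers measure 117 mm over their backs; the gripper's body (75 mm by 190 mm) begins 51 mm behind the grasp point.
Start: joints at [1.145, 0.321, -0.07, 1.45, 0.023, 1.371, -0.057], TCP at [0.277, -0.588, 0.223] pointing down, gripper open.
Joint ranges: [-2.86, 2.86], [-0.3, 2.09], [-1.38, 1.24], [0.06, 2.45], [-1.56, 4.7], [0.09, 2.05], [-2.69, 2.69]. Speed limits (rad/s): [2.57, 2.57, 3.14, 3.14, 3.14, 3.14, 3.14].

INTERFACE

Orientations are given as a rotation vector (axis times angle).
In Python, from plant import get_obs, eyes, bot, models gives the robot as it stands.
- The arm moves only by the tool play_rows, never from a script. Its argument "commands" is a list of rows, each an object with "xyz": the shift along the tool's x, y, z in mm, a list of three; "spin": the turn about the tool's z in degrees; "fingers": the finger opening in mm, from 0 to 87. In form: [{"xyz": [tx, ty, tz], "spin": spin, "fingers": fingers}, ...]. A call has exactly 5 rows; each row is the pose to reach, as a shift and turn from the pose measured when the call began, along the tool's axes at that moment; what a row does not reach only later rows make up. A row lasts 1/12 s, in which the tool goes at most 41.7 mm and 7.16 degrees, less where a joint would pass 70% of its speed; a pose out of reach is approached as far as the arm can. A call with a gripper value outside its range is refused whole. The fingers move at their own pace and stop on an object; "squeeze" is the grip in N (left out, the last holds). Time passes only in rows, so rows that repeat a pose let the fingers close, or fill a call up. It gives the time, the measured TCP pose, the force and the opening at its end, in the units of the state.
- get_obs(): the state, without advancing time (a new reading comes with each control period).
- eyes.grab_frame(name): name is "side" or "top" or "wrist"; returns a dict with "image" (384x512x3 uint8, blue, green, red), "fx", "fy", "cx", "cy" (pixels), "extrinsics" (4x4, takes a point from camera to world coordinates). Camera axes: x right, y down, z forward; pixel columns grow to the right and rows downward; lengths in m; the calibration is good to about 2 mm. A picture is of the moment at which its call begins. There is no depth.
- bot.close_job(): hands the job in, once; it reports no verdict.
Trained networks look in a picture, given as the dict that the camera call returned (one of the last four; its "shot" number tells which), for a name from the list of things; names that differ only in an ending like _2 or _b are one class to them, and where a whole thing is asked for, a point or a joint stands for the part that bears it (a point fixed in the world has none). Each returns a list of dicts, best first, with "conf" (0 to 1); they miss things now and then, are a little off and sometimes report something else, mostly with a low value. They report only what shows in the picture. A call takes as long as a camera call.
- models.find_in(picture, query): "extent" ([centre column, centre row, width, height] in pixels, round what is visible of it).
- models.cut_out(picture, query): "mask" (384x512 bool, what is visible of it) and "extent" ([centre column, centre row, width, height] in pixels, round what is visible of it).
- models.pinpoint(picture, query): "at" ([column, row] in pixels: a listed point, or the origin of a listed thing).
The state is a dict: "clock": time; "qpos": joint angles; "joint_velocities": joint speeds; "joint_torque": joint torques, N m; "eef_pos": TCP position; "orientation": TCP orientation; "wrist_force": force on the tool from outside, world axes, zero at the start; "wrist_torque": the same for the moment, N m; "width": finger opening in m.
Only numpy, scipy, OpenCV 4.12 (cv2) and the standard library are available. Lean on these libraries where they do the work, as an engineer would, in place of code of your own. Each camera call takes 0.05 s, during which the arm holds its last target.

## Working session

There is one attempt and no reset: what is moved stays moved. The work goes in short steps, Python scripts to look and compute and a tool call to move; the robot and the scene stay as the last step left them, time stands still between calls to the robot, and variables do not carry over. Pictures are saved under pics/ and viewed, and the job is handed in when it is done.

Besides the shell and the picture viewer there is one more tool, called after ">>>" in YAML: its name, and indented under it one key for each argument. play_rows: Moves the arm, as the interface text tells. Its arguments: {"type":"object","properties":{"commands":{"type":"array","items":{"type":"object","properties":{"xyz":{"type":"array","items":{"type":"number"}},"spin":{"type":"number"},"fingers":{"type":"number"}}}},"squeeze":{"type":"number"}},"required":["commands"]}

```bash
ls; mkdir -p pics; cat > h.py <<'E'
import numpy as np, cv2
from scipy.spatial.transform import Rotation as R
from plant import get_obs, eyes, bot, models
def proj(f,p):
    E=np.array(f["extrinsics"]); c=np.linalg.inv(E)@np.append(p,1)
    return np.array([f["fx"]*c[0]/c[2]+f["cx"], f["fy"]*c[1]/c[2]+f["cy"]])
def ray(f,uv):
    E=np.array(f["extrinsics"]); d=np.array([(uv[0]-f["cx"])/f["fx"],(uv[1]-f["cy"])/f["fy"],1.])
    d=E[:3,:3]@d; return E[:3,3], d/np.linalg.norm(d)
def atz(f,uv,z):
    o,d=ray(f,uv); return o+d*(z-o[2])/d[2]
def tri(obs):
    A=np.zeros((3,3));b=np.zeros(3);L=[]
    for f,uv in obs:
        o,d=ray(f,uv);P=np.eye(3)-np.outer(d,d);A+=P;b+=P@o;L.append((o,d))
    x=np.linalg.solve(A,b)
    return x,[1000*np.linalg.norm(np.cross(x-o,d)) for o,d in L]
def save(f,n,crop=None,s=1):
    im=f["image"]
    if crop: im=im[crop[1]:crop[3],crop[0]:crop[2]]
    if s!=1: im=cv2.resize(im,None,fx=s,fy=s,interpolation=cv2.INTER_CUBIC)
    cv2.imwrite("pics/"+n+".png",im)
def totool(dw,s=None):
    s=s or get_obs(); return 1000*R.from_rotvec(s["orientation"]).inv().apply(dw)
E
python3 - <<'E'
from h import *
s=get_obs();print({k:np.round(v,4) for k,v in s.items()})
print(R.from_rotvec(s["orientation"]).as_matrix().round(3), bot.grip_depth)
F={n:eyes.grab_frame(n) for n in("side","top","wrist")}
for n,f in F.items():
    save(f,n+"0"); print(n,f["fx"],f["fy"],f["cx"],f["cy"],np.array(f["extrinsics"]).round(3).tolist())
Q=["swab_cap","swab_shoulder","open_tube_mouth","carrier","carrier_handle","spill_tray","swab_stand","tube_0","marker","petri","glass_rod"]
for q in Q:
    D={n:models.pinpoint(F[n],q) for n in F}
    for n in F: print(q,n,[(np.round(d["at"],1).tolist(),round(d["conf"],2)) for d in D[n][:4]])
    if D["side"] and D["top"]: print("  tri",*tri([(F[n],D[n][0]["at"]) for n in("side","top")]))
E
```

```text
pics
{'clock': np.float64(0.0), 'qpos': array([ 1.1451,  0.3218, -0.0701,  1.4517,  0.0226,  1.3708, -0.0569]), 'joint_velocities': array([ 0.0012, -0.0002, -0.0011,  0.002 ,  0.    ,  0.    , -0.0002]), 'joint_torque': array([-2.00000e-04, -4.91286e+01, -4.03800e-01, -3.12528e+01,
       -6.38000e-02,  4.36000e-02,  2.00000e-04]), 'eef_pos': array([ 0.2765, -0.5876,  0.2215]), 'orientation': array([-2.6518e+00,  1.6828e+00,  2.6000e-03]), 'wrist_force': array([ 0.4843,  1.0303, -0.2136]), 'wrist_torque': array([-0.0162,  0.016 ,  0.0142]), 'width': np.float64(0.0871)}
[[ 0.426 -0.905 -0.001]
 [-0.905 -0.426  0.002]
 [-0.002  0.    -1.   ]] 0.0187
side 392.43247182810416 392.43247182810416 250.8493032364143 195.7112796932723 [[-1.0, -0.025, -0.005, 0.494], [-0.012, 0.642, -0.767, 0.666], [0.022, -0.767, -0.642, 0.649], [0.0, 0.0, 0.0, 1.0]]
top 387.7827802289807 387.7827802289807 256.24972216428023 194.04705505872516 [[0.007, -0.991, 0.135, 0.394], [-1.0, -0.006, 0.008, -0.0], [-0.008, -0.135, -0.991, 0.962], [0.0, 0.0, 0.0, 1.0]]
wrist 303.06840820015117 303.06840820015117 252.62554
[... 1720 characters left out ...]
 0.5), ([305.9, 166.9], 0.37)]
tube_0 wrist []
marker side [([270.8, 239.2], 0.82)]
marker top [([242.0, 227.2], 0.55), ([326.7, 190.2], 0.32)]
marker wrist []
  tri [4.41642517e-01 4.26196419e-02 2.44013475e-04] [np.float64(0.19405473318794864), np.float64(0.19405473318789265)]
petri side [([213.1, 236.9], 0.8), ([235.3, 138.5], 0.54)]
petri top [([241.0, 172.8], 0.84)]
petri wrist []
  tri [0.57477491 0.04654761 0.0077652 ] [np.float64(2.0660531690864317), np.float64(2.0660531690861252)]
glass_rod side [([271.7, 240.7], 0.37)]
glass_rod top [([149.9, 215.5], 0.53)]
glass_rod wrist []
  tri [0.45494021 0.22071339 0.18227492] [np.float64(0.16792471635641107), np.float64(0.16792471635634504)]
```

```bash
python3 - <<'E'
import cv2
a=cv2.imread("pics/top0.png");b=cv2.imread("pics/side0.png")
cv2.imwrite("pics/top0c.png",cv2.resize(a[120:270,120:390],None,fx=2.9,fy=2.9,interpolation=cv2.INTER_CUBIC))
cv2.imwrite("pics/side0c.png",cv2.resize(b[80:340,130:380],None,fx=2.3,fy=2.3,interpolation=cv2.INTER_CUBIC))
E
```

```text
(no output)
```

View pics/top0c.png

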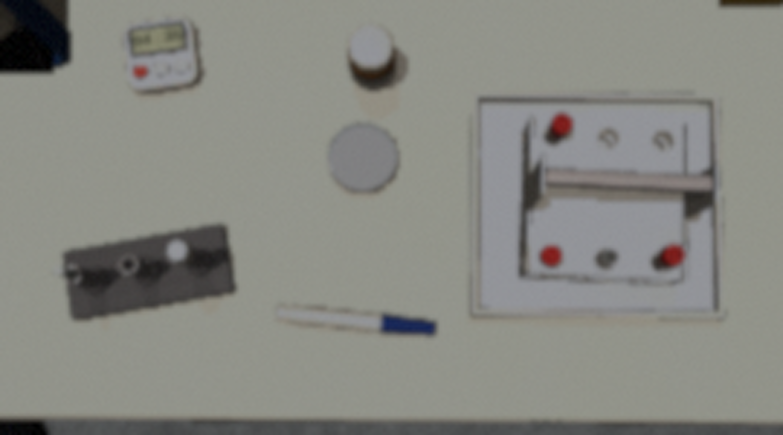

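View pics/side0c.png

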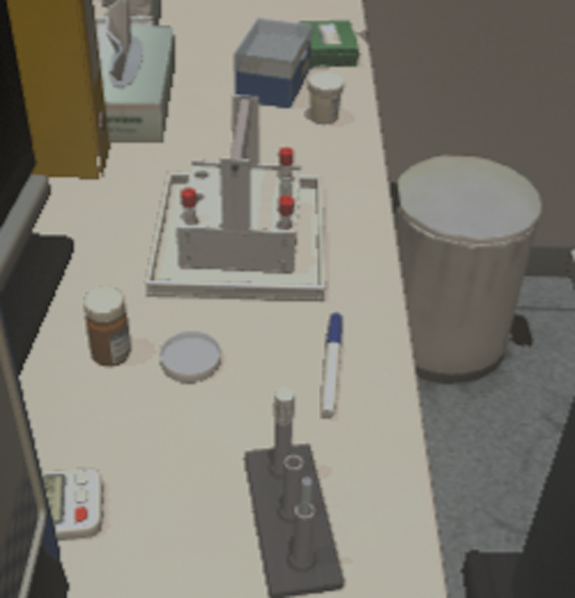

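View pics/side0.png

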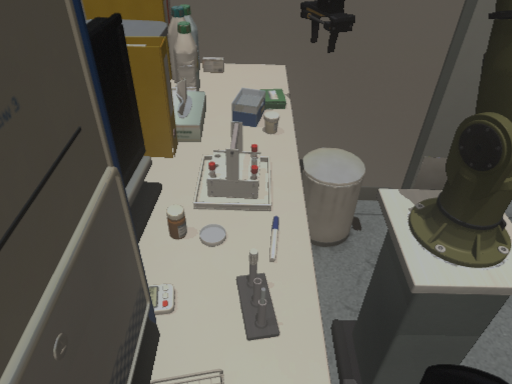

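Top view: stand at left (white cap at about (181,206) px), carrier at right with the open tube in the middle of the near row, about (329,209) px. The side view agrees. I'll swing over to the stand and look with the wrist camera.

```bash
python3 - <<'E'
from h import *
s=get_obs()
for t in ([0.45,-0.45,0.25],[0.484,-0.38,0.26]): print(totool(np.array(t)-s["eef_pos"],s).round(1))
E
```

```text
[ -51.2 -215.6  -27.4]
[-100.1 -276.2  -37.4]
```

>>> play_rows:
  commands:
    - {"xyz": [-10, -38, -7], "spin": 6, "fingers": 40}
    - {"xyz": [-25, -75, -15], "spin": 12, "fingers": 40}
    - {"xyz": [-40, -110, -25], "spin": 18, "fingers": 40}
    - {"xyz": [-55, -145, -33], "spin": 23, "fingers": 40}
    - {"xyz": [-70, -180, -37], "spin": 27, "fingers": 40}
  squeeze: 15

```text
clock: 2.22
eef_pos: [0.4111, -0.4471, 0.261]
orientation: [2.181, -2.261, 0.003]
wrist_force: [0.7, -1.6, 0.6]
width: 0.0612
```

```bash
python3 - <<'E'
from h import *
s=get_obs()
print(s["eef_pos"],R.from_rotvec(s["orientation"]).as_matrix().round(3)[:,0],s["qpos"].round(2))
for t in ([0.484,-0.38,0.25],[0.484,-.14,0.25],[0.484,.178,0.23],): print(totool(np.array(t)-s["eef_pos"],s).round(1))
E
```

```text
[ 0.41114918 -0.44710843  0.26103806] [-0.036 -0.999  0.002] [ 0.89  0.22 -0.12  1.5   0.03  1.42 -0.84]
[-69.7 -70.4  11. ]
[-309.5  -61.8   10.6]
[-627.4  -50.3   30.1]
```

>>> play_rows:
  commands:
    - {"xyz": [-40, -35, 4], "spin": 0, "fingers": 40}
    - {"xyz": [-81, -65, 8], "spin": 0, "fingers": 40}
    - {"xyz": [-122, -75, 10], "spin": 0, "fingers": 40}
    - {"xyz": [-163, -72, 10], "spin": 0, "fingers": 40}
    - {"xyz": [-204, -70, 10], "spin": 0, "fingers": 40}

```text
clock: 2.63
eef_pos: [0.489, -0.2622, 0.2504]
orientation: [-2.183, 2.259, -0.003]
wrist_force: [-0.7, 0.5, 0.4]
width: 0.0409
```

>>> play_rows:
  commands:
    - {"xyz": [-40, 0, 0], "spin": 0, "fingers": 40}
    - {"xyz": [-65, 0, 0], "spin": 0, "fingers": 40}
    - {"xyz": [-80, 0, 0], "spin": 0, "fingers": 40}
    - {"xyz": [-80, 0, 0], "spin": 0, "fingers": 40}
    - {"xyz": [-80, 0, 0], "spin": 0, "fingers": 40}

```text
clock: 3.05
eef_pos: [0.4919, -0.1822, 0.2507]
orientation: [-2.185, 2.257, -0.005]
wrist_force: [-0.6, -1.0, -0.2]
width: 0.0402
```

```bash
python3 - <<'E'
from h import *
s=get_obs();print(s["eef_pos"],s["joint_velocities"].round(3))
f=eyes.grab_frame("wrist");save(f,"wc1",s=1.5)
import pickle;pickle.dump(f,open("wc1.pkl","wb"))
for q in ("open_tube_mouth","carrier_handle","tube_0"):
    for d in models.pinpoint(f,q)[:4]: print(q,np.round(d["at"],1),round(d["conf"],2))
for q,z in (("open_tube_mouth",.083),("carrier_handle",.142)):
    for d in models.pinpoint(f,q)[:1]: print(q,atz(f,d["at"],z))
E
```

```text
[ 0.49185267 -0.18217639  0.25073035] [ 0.024  0.019  0.04  -0.011  0.013 -0.001  0.002]
open_tube_mouth [238.3 190.7] 0.59
tube_0 [203.8  99.9] 0.7
tube_0 [271.  176.6] 0.7
tube_0 [205.8 172.5] 0.69
open_tube_mouth [ 0.48214688 -0.1664672   0.083     ]
```

View pics/wc1.png

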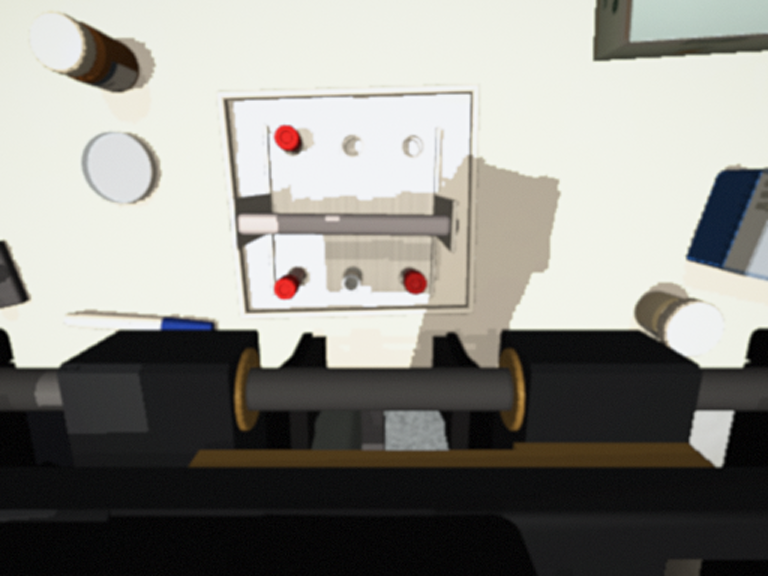

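```bash
python3 - <<'E'
from h import *
import pickle
f=pickle.load(open("wc1.pkl","rb"));save(f,"wc1c",(140,50,330,220),4)
E
```

```text
(no output)
```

View pics/wc1c.png

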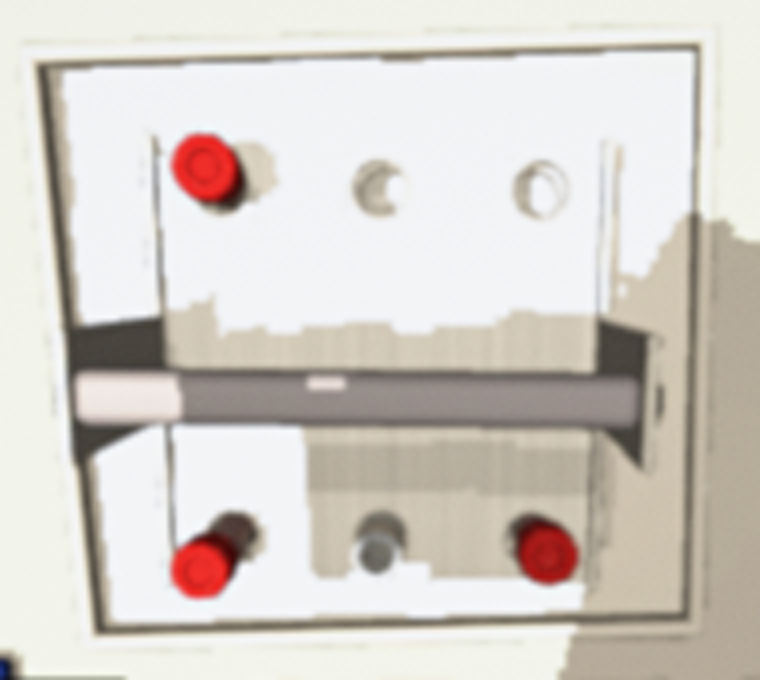

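```bash
python3 - <<'E'
from h import *
import pickle
f=pickle.load(open("wc1.pkl","rb"))
c=lambda u,v:(140+u/4-.375,50+v/4-.375)
for n,uv,z in (("tube",(376,553),.083),("tubemodel",None,.083),("capL",(203,569),.093),("capR",(549,550),.093),("capF",(204,165),.093),("hL",(75,397),.147),("hR",(638,402),.147),
 ("hole2",(380,188),.056),("hole3",(541,189),.056)):
    print(n,atz(f,(238.3,190.7) if uv is None else c(*uv),z).round(4))
E
```

```text
tube [ 0.4855 -0.1614  0.083 ]
tubemodel [ 0.4821 -0.1665  0.083 ]
capL [ 0.4849 -0.115   0.093 ]
capR [ 0.4871 -0.2088  0.093 ]
capF [ 0.5885 -0.1239  0.093 ]
hL [ 0.5367 -0.1021  0.147 ]
hR [ 0.5316 -0.2245  0.147 ]
hole2 [ 0.5842 -0.1657  0.056 ]
hole3 [ 0.5825 -0.2108  0.056 ]
```

>>> play_rows:
  commands:
    - {"xyz": [-41, 0, 0], "spin": 0, "fingers": 40}
    - {"xyz": [-82, 5, 0], "spin": 0, "fingers": 40}
    - {"xyz": [-123, 10, 0], "spin": 0, "fingers": 40}
    - {"xyz": [-164, 15, 0], "spin": 0, "fingers": 40}
    - {"xyz": [-205, 20, 5], "spin": 0, "fingers": 40}

```text
clock: 3.77
eef_pos: [0.4793, 0.023, 0.2458]
orientation: [-2.177, 2.263, -0.005]
wrist_force: [1.7, -0.5, 0.2]
width: 0.0397
```

>>> play_rows:
  commands:
    - {"xyz": [-41, 5, 5], "spin": 0, "fingers": 40}
    - {"xyz": [-82, 12, 10], "spin": 0, "fingers": 40}
    - {"xyz": [-123, 20, 15], "spin": 0, "fingers": 40}
    - {"xyz": [-143, 20, 20], "spin": 0, "fingers": 40}
    - {"xyz": [-143, 20, 20], "spin": 0, "fingers": 40}

```text
clock: 4.18
eef_pos: [0.4633, 0.1725, 0.2251]
orientation: [-2.186, 2.252, -0.0]
wrist_force: [-0.6, -0.7, 0.8]
width: 0.04
```

```bash
python3 - <<'E'
from h import *
s=get_obs();print(s["eef_pos"],s["joint_velocities"].round(3))
f=eyes.grab_frame("wrist");save(f,"ws1",s=1.5)
import pickle;pickle.dump(f,open("ws1.pkl","wb"))
for q,z in (("swab_cap",.093),("swab_shoulder",.078),("swab_stand",0)):
    for d in models.pinpoint(f,q)[:2]: print(q,np.round(d["at"],1),round(d["conf"],2),atz(f,d["at"],z))
E
```

```text
[0.46327934 0.17248751 0.22511451] [ 0.044 -0.014  0.085  0.004  0.033  0.03   0.072]
swab_cap [248.3 167.9] 0.74 [0.48449299 0.1760457  0.093     ]
swab_shoulder [249.2 166.6] 0.8 [0.48346294 0.17538459 0.078     ]
swab_stand [217.3 164.7] 0.75 [0.47524513 0.2176109  0.        ]
swab_stand [248.6 168.2] 0.7 [0.46953511 0.17757729 0.        ]
```

View pics/ws1.png

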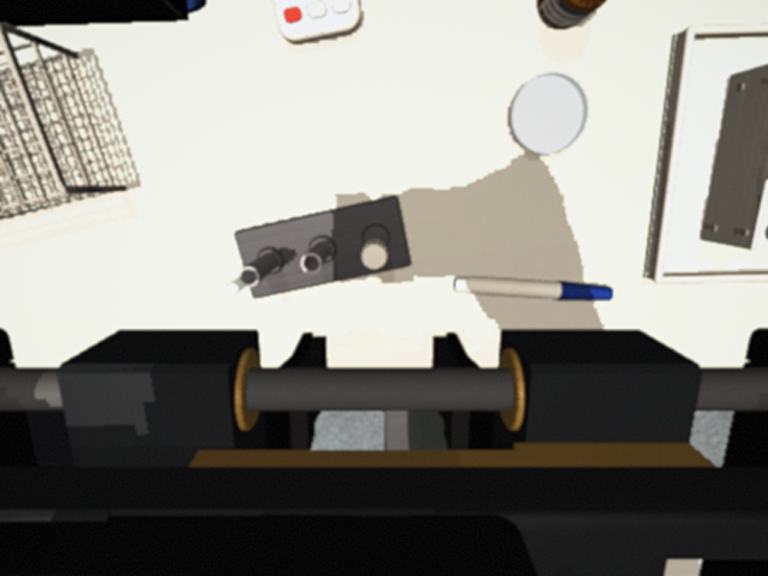

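```bash
python3 - <<'E'
from h import *
import pickle
f=pickle.load(open("ws1.pkl","rb"));save(f,"ws1c",(200,130,300,200),8)
m=models.cut_out
for p in [(0.484,0.177,.108),(0.484,.177,.078)]: print(proj(f,p))
E
```

```text
[247.04601488 170.96672795]
[247.61026056 166.12656694]
```

View pics/ws1c.png

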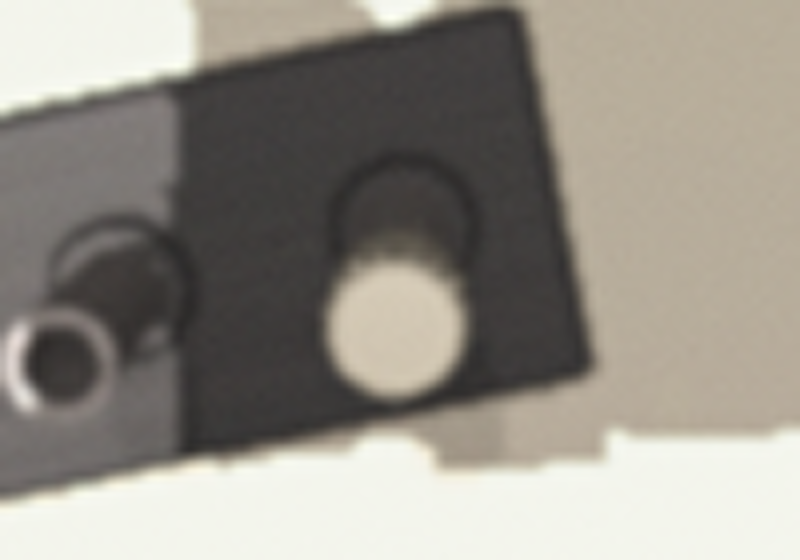

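```bash
python3 - <<'E'
from h import *
import pickle
f=pickle.load(open("ws1.pkl","rb"))
print(atz(f,(249.1,170.9),.108))
s=get_obs(); print(s["eef_pos"],R.from_rotvec(s["orientation"]).as_matrix().round(3).tolist())
p=atz(f,(249.1,170.9),.108)
for z in(.13,.08): print(totool(np.array([p[0],p[1],z])-s["eef_pos"],s).round(1))
E
```

```text
[0.48400664 0.17508743 0.108     ]
[0.4655314  0.16483152 0.22560846] [[-0.041, -0.999, 0.003], [-0.999, 0.041, -0.001], [0.001, -0.003, -1.0]]
[-11.1 -17.7  95.6]
[-11.2 -17.6 145.6]
```

>>> play_rows:
  commands:
    - {"xyz": [-5, -10, 30], "spin": 0, "fingers": 40}
    - {"xyz": [-11, -17, 50], "spin": 0, "fingers": 40}
    - {"xyz": [-11, -17, 60], "spin": 0, "fingers": 40}
    - {"xyz": [-11, -17, 60], "spin": 0, "fingers": 40}
    - {"xyz": [-11, -17, 60], "spin": 0, "fingers": 40}

```text
clock: 4.8
eef_pos: [0.4831, 0.1739, 0.1657]
orientation: [-2.173, 2.268, -0.004]
wrist_force: [-0.3, 0.4, 0.2]
width: 0.04
```

```bash
python3 - <<'E'
from h import *
f=eyes.grab_frame("wrist");s=get_obs();print(s["eef_pos"],s["joint_velocities"].round(3))
save(f,"ws2",s=1.5)
print(proj(f,(.484,.175,.108))*1.5)
E
```

```text
[0.48358701 0.17428545 0.16654961] [-0.003 -0.012 -0.007 -0.015  0.003 -0.003 -0.002]
[375.8887202  314.59789159]
```

View pics/ws2.png

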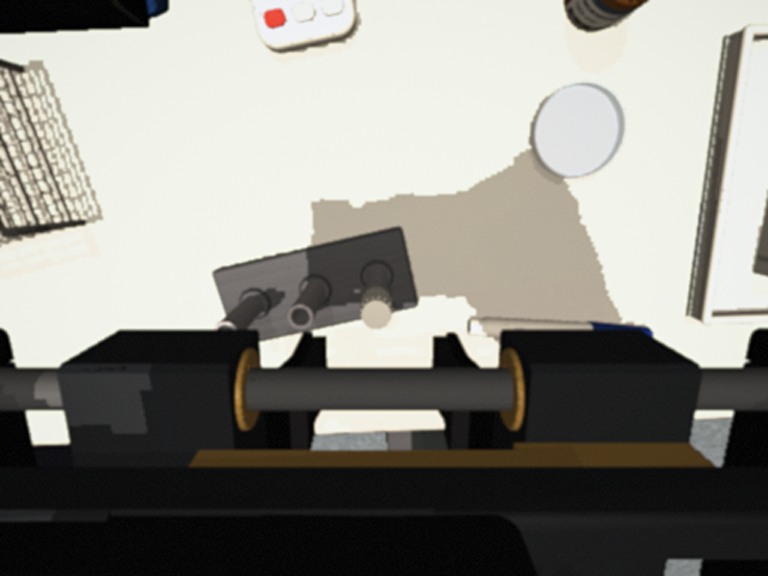

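The cap shows at (376,314), where I predicted it. Descending and closing.

>>> play_rows:
  commands:
    - {"xyz": [-0.7, -0.4, 30], "spin": 0, "fingers": 40}
    - {"xyz": [-0.7, -0.4, 60], "spin": 0, "fingers": 40}
    - {"xyz": [-0.7, -0.4, 80], "spin": 0, "fingers": 40}
    - {"xyz": [-0.7, -0.4, 86], "spin": 0, "fingers": 40}
    - {"xyz": [-0.7, -0.4, 86], "spin": 0, "fingers": 40}

```text
clock: 5.27
eef_pos: [0.4839, 0.1743, 0.0803]
orientation: [-2.173, 2.268, -0.005]
wrist_force: [-0.6, -0.3, 0.2]
width: 0.0401
```

>>> play_rows:
  commands:
    - {"xyz": [0, 0, 0], "spin": 0, "fingers": 40}
    - {"xyz": [0, 0, 0], "spin": 0, "fingers": 20}
    - {"xyz": [0, 0, 0], "spin": 0, "fingers": 5}
    - {"xyz": [0, 0, 0], "spin": 0, "fingers": 5}
    - {"xyz": [0, 0, 0], "spin": 0, "fingers": 5}
  squeeze: 15

```text
clock: 5.68
eef_pos: [0.4845, 0.1744, 0.0812]
orientation: [-2.172, 2.267, -0.007]
wrist_force: [-0.1, -0.3, 0.5]
width: 0.0213
```

```bash
python3 - <<'E'
from h import *
s=get_obs();print(s["eef_pos"],s["width"],s["wrist_force"])
f=eyes.grab_frame("wrist");save(f,"ws3",s=1.5)
E
```

```text
[0.48450824 0.17443752 0.0812088 ] 0.021300608619579813 [-0.11460548 -0.34625144  0.46550055]
```

View pics/ws3.png

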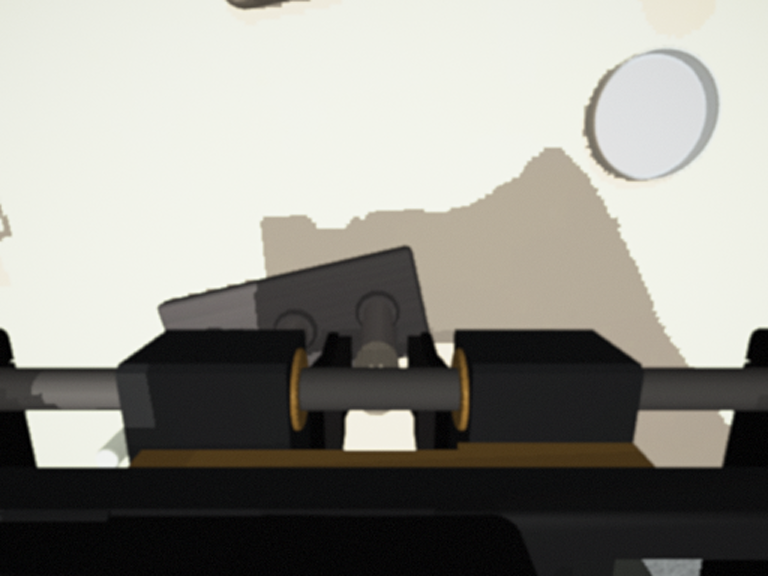

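>>> play_rows:
  commands:
    - {"xyz": [0, 0, 0], "spin": 0, "fingers": 5}
    - {"xyz": [0, 0, 0], "spin": 0, "fingers": 5}
    - {"xyz": [0, 0, 0], "spin": 0, "fingers": 5}
    - {"xyz": [0, 0, 0], "spin": 0, "fingers": 5}
    - {"xyz": [0, 0, 0], "spin": 0, "fingers": 5}
  squeeze: 25

```text
clock: 6.15
eef_pos: [0.4843, 0.1744, 0.0809]
orientation: [-2.172, 2.268, -0.006]
wrist_force: [-0.3, -0.3, 0.1]
width: 0.0155
```

>>> play_rows:
  commands:
    - {"xyz": [0, 0, -25], "spin": 0, "fingers": 5}
    - {"xyz": [0, 0, -55], "spin": 0, "fingers": 5}
    - {"xyz": [0, 0, -85], "spin": 0, "fingers": 5}
    - {"xyz": [0, 0, -105], "spin": 0, "fingers": 5}
    - {"xyz": [20, 0, -105], "spin": 0, "fingers": 5}

```text
clock: 6.57
eef_pos: [0.4852, 0.1598, 0.1911]
orientation: [-2.173, 2.255, -0.01]
wrist_force: [0.2, 0.7, 0.1]
width: 0.0153
```

```bash
python3 - <<'E'
from h import *
s=get_obs();print(s["eef_pos"],s["width"])
print(totool(np.array([.4855,-.1615,.182])-s["eef_pos"],s).round(1))
E
```

```text
[0.4852398  0.15984131 0.19105859] 0.015266190881436324
[321.1 -12.    8.2]
```

>>> play_rows:
  commands:
    - {"xyz": [32, -1, 2], "spin": 0, "fingers": 5}
    - {"xyz": [64, -2, 4], "spin": 0, "fingers": 5}
    - {"xyz": [96, -4, 4], "spin": 0, "fingers": 5}
    - {"xyz": [128, -5, 4], "spin": 0, "fingers": 5}
    - {"xyz": [160, -6, 4], "spin": 0, "fingers": 5}

```text
clock: 6.98
eef_pos: [0.4851, -0.0017, 0.1867]
orientation: [-2.173, 2.254, -0.011]
wrist_force: [0.7, -0.2, 0.2]
width: 0.0157
```

>>> play_rows:
  commands:
    - {"xyz": [35, -1, 0], "spin": 0, "fingers": 5}
    - {"xyz": [70, -3, 0], "spin": 0, "fingers": 5}
    - {"xyz": [105, -4, 0], "spin": 0, "fingers": 5}
    - {"xyz": [135, -5, 0], "spin": 0, "fingers": 5}
    - {"xyz": [155, -6, 0], "spin": 0, "fingers": 5}

```text
clock: 7.4
eef_pos: [0.4846, -0.1607, 0.1862]
orientation: [-2.169, 2.259, -0.012]
wrist_force: [-0.4, -0.4, -0.4]
width: 0.0151
```

>>> play_rows:
  commands:
    - {"xyz": [0, 0, 0], "spin": 0, "fingers": 5}
    - {"xyz": [0, 0, 0], "spin": 0, "fingers": 5}
    - {"xyz": [0, 0, 0], "spin": 0, "fingers": 5}
    - {"xyz": [0, 0, 0], "spin": 0, "fingers": 5}
    - {"xyz": [0, 0, 0], "spin": 0, "fingers": 5}

```text
clock: 7.82
eef_pos: [0.4849, -0.159, 0.1863]
orientation: [-2.173, 2.256, -0.012]
wrist_force: [0.1, -0.6, -0.1]
width: 0.0155
```

```bash
python3 - <<'E'
from h import *
s=get_obs();print(s["eef_pos"],s["width"],R.from_rotvec(s["orientation"]).as_matrix().round(3).tolist())
print(totool(np.array([.4855,-.1615,.182])-s["eef_pos"],s).round(1))
f=eyes.grab_frame("wrist");save(f,"wp1",s=1.5)
g=eyes.grab_frame("side");save(g,"sp1",(190,80,290,200),5)
E
```

```text
[ 0.48493198 -0.15895878  0.18632176] 0.015450017890327634 [[-0.038, -0.999, 0.012], [-0.999, 0.038, 0.001], [-0.002, -0.012, -1.0]]
[ 2.5 -0.6  4.3]
```

View pics/wp1.png

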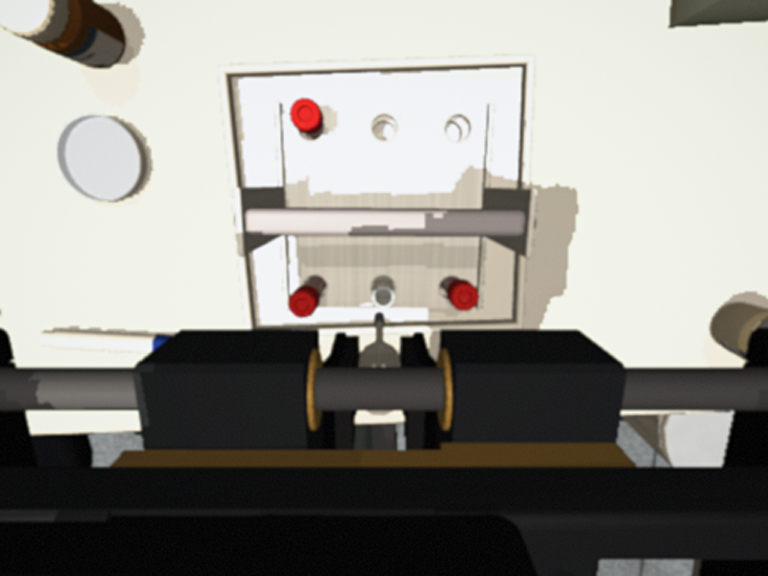

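View pics/sp1.png

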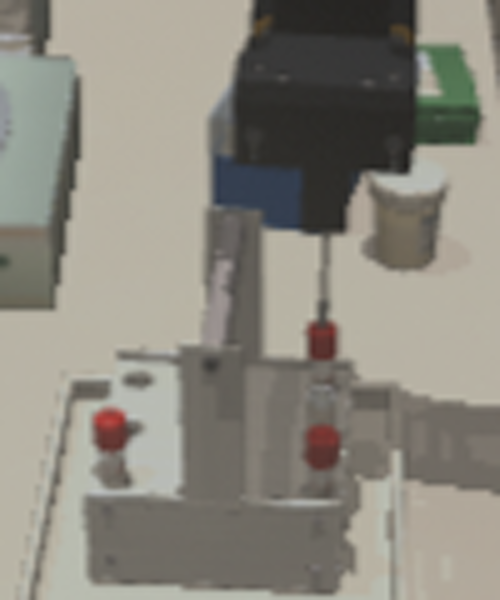

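```bash
python3 - <<'E'
from h import *
s=get_obs();print(s["eef_pos"])
f=eyes.grab_frame("wrist");save(f,"wp1c",(220,175,290,227),10)
import pickle;pickle.dump(f,open("wp1.pkl","wb"))
tip=s["eef_pos"]+R.from_rotvec(s["orientation"]).apply([0,0,.0629])
print("tip pred",tip,proj(f,tip),(proj(f,tip)-[220,175])*10+4.5, "mouth pred",proj(f,(.4855,-.1615,.083)))
E
```

```text
[ 0.48484691 -0.15947245  0.18632481]
tip pred [ 0.48560849 -0.15939999  0.12342946] [252.26545422 208.73928564] [327.15454223 341.89285636] mouth pred [254.69397207 196.37444149]
```

View pics/wp1c.png

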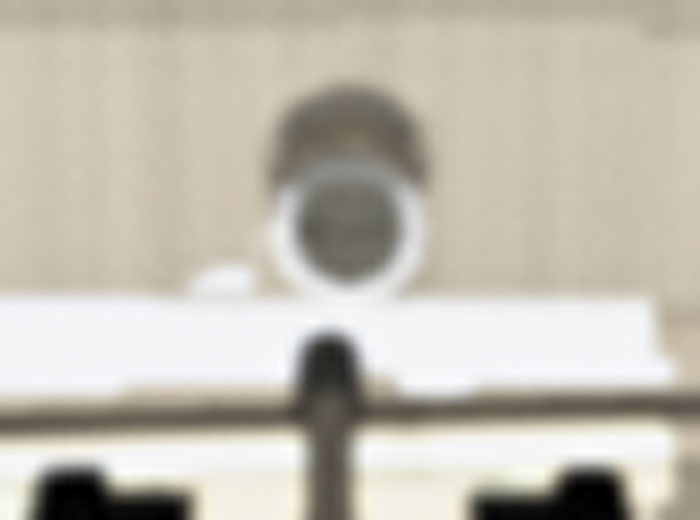

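```bash
python3 - <<'E'
from h import *
import pickle
f=pickle.load(open("wp1.pkl","rb"))
c=lambda u,v:(220+u/10-.45,175+v/10-.45)
print("mouth",atz(f,c(349,227),.083)); 
for v in(342,352,361): print("tip",v,atz(f,c(329,v),.1234))
E
```

```text
mouth [ 0.48469413 -0.16125012  0.083     ]
tip 342 [ 0.48558605 -0.15954195  0.1234    ]
tip 352 [ 0.48478161 -0.15951139  0.1234    ]
tip 361 [ 0.48405651 -0.15948384  0.1234    ]
```

>>> play_rows:
  commands:
    - {"xyz": [1.8, 0, 8], "spin": 0, "fingers": 5}
    - {"xyz": [1.8, 0.2, 16], "spin": 0, "fingers": 5}
    - {"xyz": [1.8, 0.4, 27], "spin": 0, "fingers": 5}
    - {"xyz": [1.8, 0.4, 33], "spin": 0, "fingers": 5}
    - {"xyz": [1.8, 0.4, 33], "spin": 0, "fingers": 5}

```text
clock: 8.38
eef_pos: [0.4832, -0.1611, 0.1508]
orientation: [-2.172, 2.259, -0.006]
wrist_force: [-0.0, -0.4, -0.1]
width: 0.0152
```

```bash
python3 - <<'E'
from h import *
s=get_obs();print(s["eef_pos"])
f=eyes.grab_frame("wrist");save(f,"wp2c",(215,175,295,235),10)
tip=s["eef_pos"]+R.from_rotvec(s["orientation"]).apply([0,0,.0629])
k=lambda p:(proj(f,p)-[215,175])*10+4.5
print("tip",tip,k(tip),"mouth",k((.4847,-.1613,.083)))
g=eyes.grab_frame("side");save(g,"sp2",(230,110,280,170),10)
E
```

```text
[ 0.48317762 -0.16107249  0.15080959]
tip [ 0.48369759 -0.16090291  0.08791197] [377.53774519 341.79747169] mouth [382.30052189 311.92254937]
```

View pics/wp2c.png

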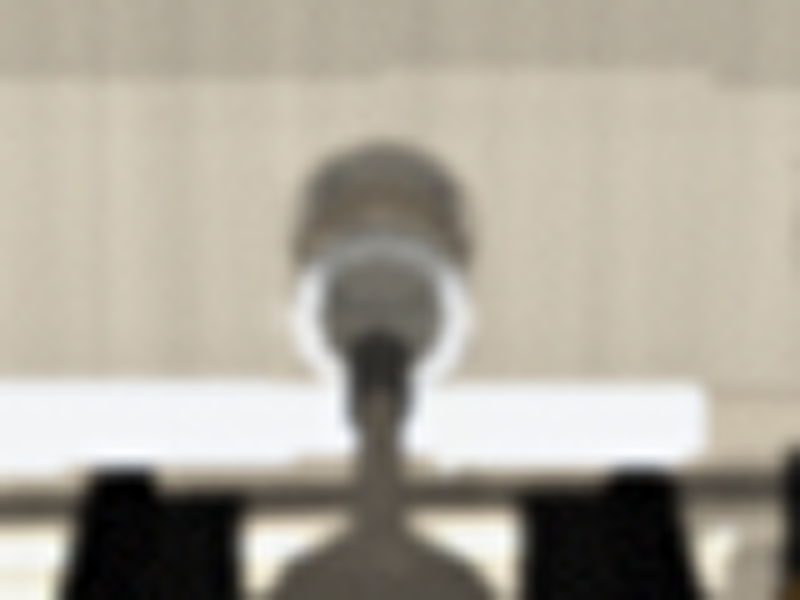

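View pics/sp2.png

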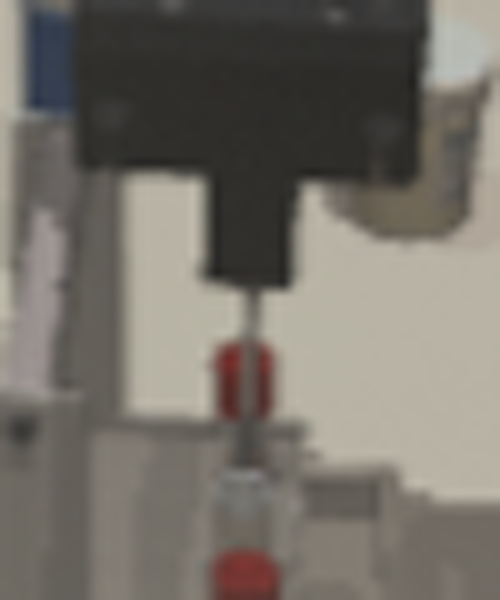

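>>> play_rows:
  commands:
    - {"xyz": [0.3, -1.4, 0], "spin": 0, "fingers": 5}
    - {"xyz": [0.3, -1.4, 0], "spin": 0, "fingers": 5}
    - {"xyz": [0.3, -1.4, 3], "spin": 0, "fingers": 5}
    - {"xyz": [0.3, -1.4, 6], "spin": 0, "fingers": 5}
    - {"xyz": [0.3, -1.4, 9], "spin": 0, "fingers": 5}

```text
clock: 8.9
eef_pos: [0.486, -0.1618, 0.1436]
orientation: [-2.172, 2.257, -0.011]
wrist_force: [0.6, 0.3, -0.5]
width: 0.0149
```

```bash
python3 - <<'E'
from h import *
s=get_obs();print(s["eef_pos"],s["wrist_force"])
f=eyes.grab_frame("wrist");save(f,"wp3c",(215,175,295,235),10)
tip=s["eef_pos"]+R.from_rotvec(s["orientation"]).apply([0,0,.0629])
k=lambda p:(proj(f,p)-[215,175])*10+4.5
print("tip",tip,k(tip),"mouth",k((.4847,-.1613,.083)))
g=eyes.grab_frame("side");save(g,"sp3",(230,110,280,170),10)
E
```

```text
[ 0.48596871 -0.16175675  0.14355945] [ 0.63307085  0.33401891 -0.50860936]
tip [ 0.48668251 -0.16166145  0.08066357] [377.08004622 341.46984241] mouth [373.29155718 374.91536897]
```

View pics/wp3c.png

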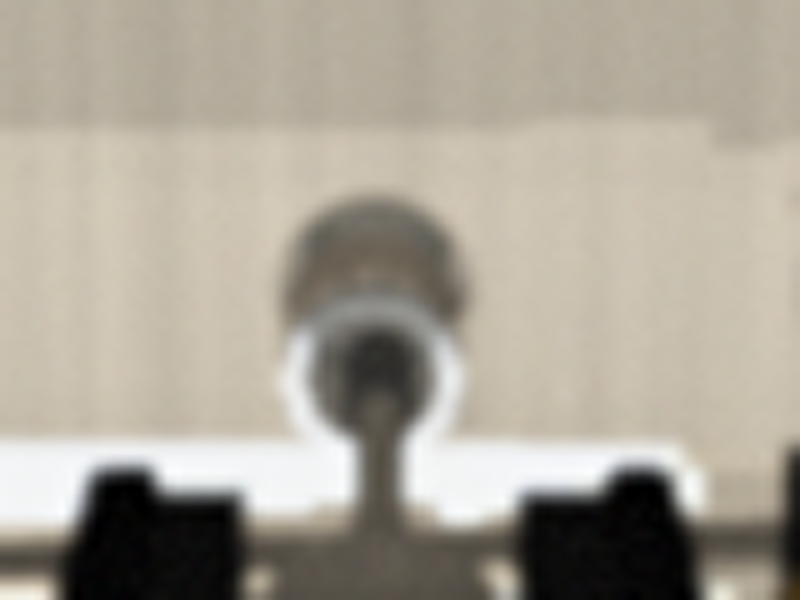

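View pics/sp3.png

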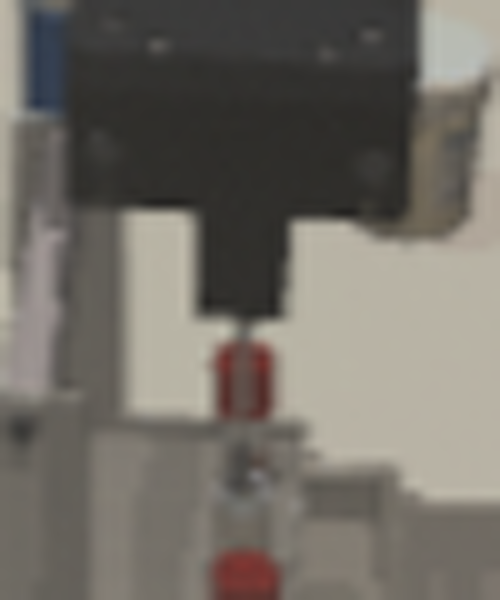

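>>> play_rows:
  commands:
    - {"xyz": [-0.3, 0.8, 0], "spin": 0, "fingers": 5}
    - {"xyz": [-0.3, 0.9, 6], "spin": 0, "fingers": 5}
    - {"xyz": [-0.3, 1.0, 12], "spin": 0, "fingers": 5}
    - {"xyz": [-0.3, 1.1, 18], "spin": 0, "fingers": 5}
    - {"xyz": [-0.3, 1.1, 24], "spin": 0, "fingers": 5}

```text
clock: 9.42
eef_pos: [0.4843, -0.1611, 0.1181]
orientation: [-2.172, 2.258, -0.008]
wrist_force: [0.6, 0.2, 0.4]
width: 0.015
```

```bash
python3 - <<'E'
from h import *
s=get_obs();print(s["eef_pos"],s["wrist_force"])
f=eyes.grab_frame("wrist");save(f,"wp4c",(215,175,295,235),10)
k=lambda p:(proj(f,p)-[215,175])*10+4.5
RR=R.from_rotvec(s["orientation"])
for h in(.003,.013,.04,.0629): print(h,k(s["eef_pos"]+RR.apply([0,0,h])))
print("mouth",k((.4847,-.1613,.083)),RR.as_matrix()[:,2])
g=eyes.grab_frame("side");save(g,"sp4",(230,110,280,170),10)
E
```

```text
[ 0.48430175 -0.16114346  0.11812442] [0.56719121 0.19831731 0.44162453]
0.003 [376.64652958 638.68275199]
0.013 [376.78581611 576.21816614]
0.04 [377.09834764 436.0599406 ]
0.0629 [377.30873692 341.70853727]
mouth [380.43058662 457.6847154 ] [ 0.0094139   0.00221599 -0.99995323]
```

View pics/wp4c.png

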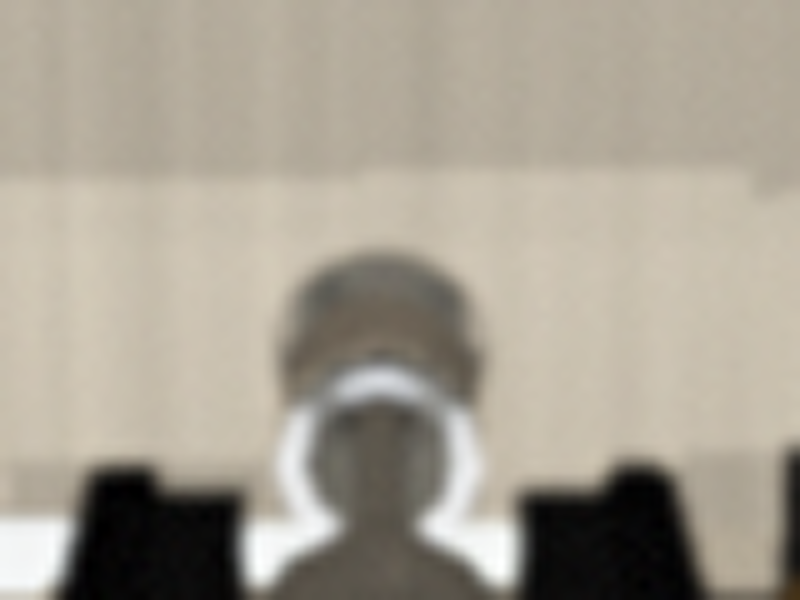

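View pics/sp4.png

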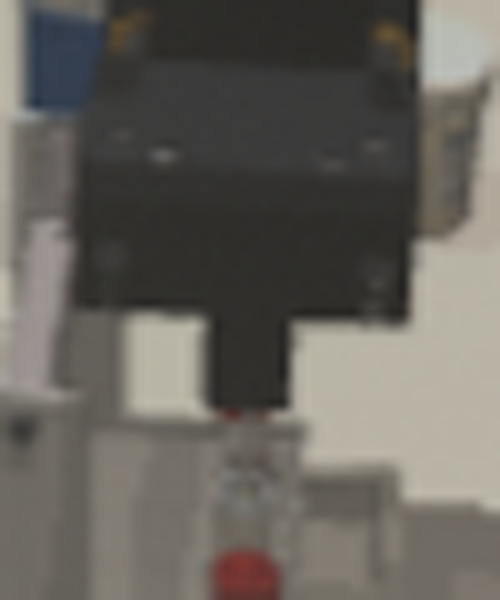

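>>> play_rows:
  commands:
    - {"xyz": [0.2, 0, 5], "spin": 0, "fingers": 5}
    - {"xyz": [0.2, 0.1, 10], "spin": 0, "fingers": 5}
    - {"xyz": [0.2, 0.1, 15], "spin": 0, "fingers": 5}
    - {"xyz": [0.2, 0.2, 20], "spin": 0, "fingers": 5}
    - {"xyz": [0.2, 0.2, 24], "spin": 0, "fingers": 5}

```text
clock: 9.93
eef_pos: [0.4833, -0.161, 0.0928]
orientation: [-2.173, 2.259, -0.004]
wrist_force: [-0.4, -0.1, 1.2]
width: 0.0151
```

>>> play_rows:
  commands:
    - {"xyz": [0, 0, 1], "spin": 0, "fingers": 5}
    - {"xyz": [0, 0, 2], "spin": 0, "fingers": 5}
    - {"xyz": [0, 0, 3], "spin": 0, "fingers": 5}
    - {"xyz": [0, 0, 4], "spin": 0, "fingers": 5}
    - {"xyz": [0, 0, 5], "spin": 0, "fingers": 5}

```text
clock: 10.35
eef_pos: [0.4836, -0.161, 0.0879]
orientation: [-2.173, 2.259, -0.005]
wrist_force: [-0.7, -0.6, 0.9]
width: 0.0151
```

```bash
python3 - <<'E'
from h import *
s=get_obs();print(s["eef_pos"],s["wrist_force"],s["width"],R.from_rotvec(s["orientation"]).as_matrix()[:,2])
f=eyes.grab_frame("wrist");save(f,"wp5c",(215,175,295,235),10)
g=eyes.grab_frame("side");save(g,"sp5",(220,110,280,180),8)
E
```

```text
[ 0.48359516 -0.16100133  0.08792307] [-0.72993979 -0.58221371  0.8668002 ] 0.015085468317467115 [ 0.00754895  0.00303457 -0.9999669 ]
```

View pics/wp5c.png

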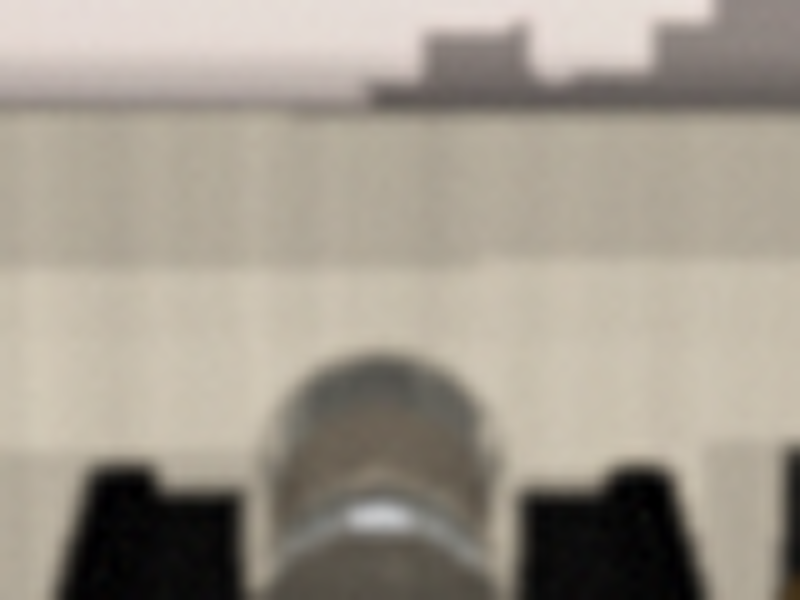

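View pics/sp5.png

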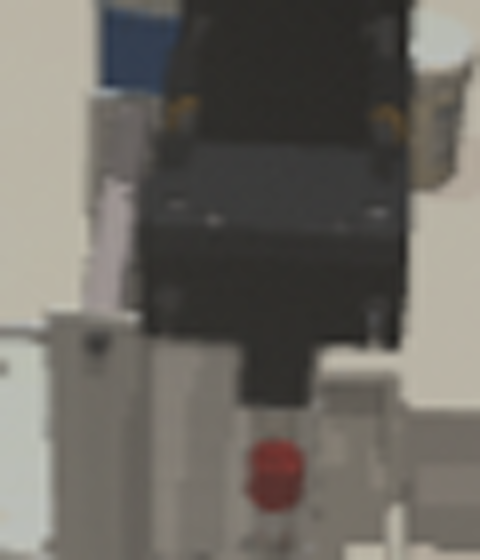

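>>> play_rows:
  commands:
    - {"xyz": [0, 0, 1], "spin": 0, "fingers": 5}
    - {"xyz": [0, 0, 2], "spin": 0, "fingers": 5}
    - {"xyz": [0, 0, 2.5], "spin": 0, "fingers": 5}
    - {"xyz": [0, 0, 3], "spin": 0, "fingers": 5}
    - {"xyz": [0, 0, 3], "spin": 0, "fingers": 5}

```text
clock: 10.87
eef_pos: [0.4843, -0.1612, 0.0857]
orientation: [-2.172, 2.258, -0.007]
wrist_force: [-0.1, 0.3, 4.9]
width: 0.0152
```

>>> play_rows:
  commands:
    - {"xyz": [0, 0, 1], "spin": 0, "fingers": 5}
    - {"xyz": [0, 0, 2], "spin": 0, "fingers": 5}
    - {"xyz": [0, 0, 2], "spin": 0, "fingers": 5}
    - {"xyz": [0, 0, 2], "spin": 0, "fingers": 5}
    - {"xyz": [0, 0, 2], "spin": 0, "fingers": 5}

```text
clock: 11.28
eef_pos: [0.485, -0.1615, 0.0856]
orientation: [-2.172, 2.258, -0.009]
wrist_force: [-3.0, 0.7, 11.7]
width: 0.0153
```

```bash
python3 - <<'E'
from h import *
s=get_obs();print(s["eef_pos"],s["wrist_force"],s["clock"])
f=eyes.grab_frame("wrist");save(f,"wp6c",(215,175,295,235),10)
E
```

```text
[ 0.4850418  -0.16146828  0.08559305] [-3.01974779  0.74880845 11.68007144] 11.2833
```

View pics/wp6c.png

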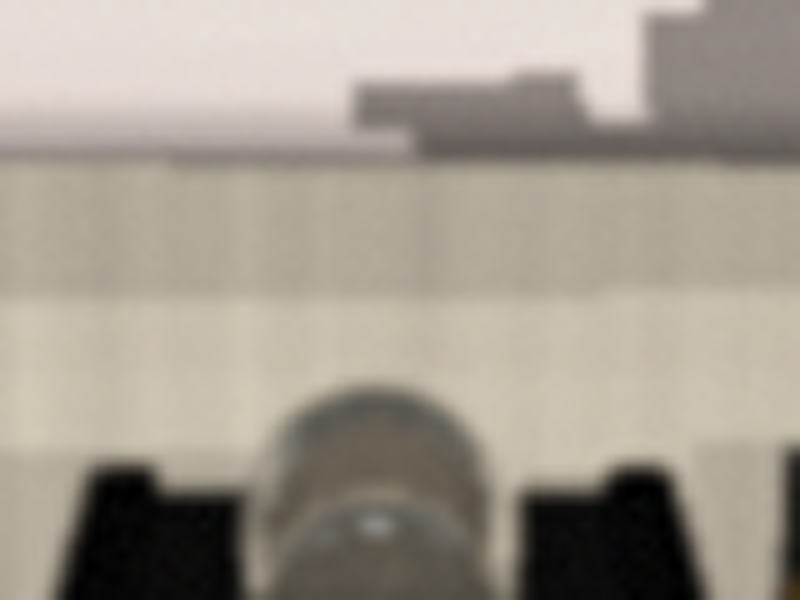

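>>> play_rows:
  commands:
    - {"xyz": [0, 0, 0], "spin": 0, "fingers": 14}
    - {"xyz": [0, 0, 0], "spin": 0, "fingers": 20}
    - {"xyz": [0, 0, 0], "spin": 0, "fingers": 28}
    - {"xyz": [0, 0, 0], "spin": 0, "fingers": 28}
    - {"xyz": [0, 0, 0], "spin": 0, "fingers": 28}

```text
clock: 11.75
eef_pos: [0.4847, -0.1614, 0.0852]
orientation: [-2.172, 2.258, -0.008]
wrist_force: [0.1, -0.6, 0.1]
width: 0.0266
```

```bash
python3 - <<'E'
from h import *
s=get_obs();print(s["eef_pos"],s["wrist_force"],s["clock"],s["width"])
f=eyes.grab_frame("wrist");save(f,"wp7c",(195,175,315,265),6.6)
E
```

```text
[ 0.48474019 -0.16135776  0.08517846] [ 0.08458517 -0.57638455  0.11653933] 11.75 0.02661589906418823
```

View pics/wp7c.png

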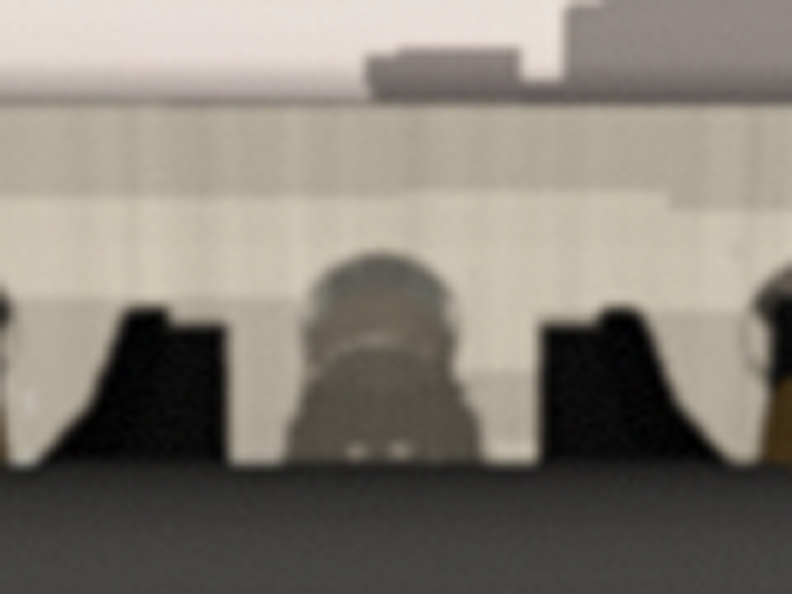

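Fingers are clear of the cap on both sides. Rising straight up.

>>> play_rows:
  commands:
    - {"xyz": [0, 0, -10], "spin": 0, "fingers": 28}
    - {"xyz": [0, 0.2, -40], "spin": 0, "fingers": 28}
    - {"xyz": [0, 0.5, -70], "spin": 0, "fingers": 28}
    - {"xyz": [0, 1, -110], "spin": 0, "fingers": 28}
    - {"xyz": [0, 10, -140], "spin": 0, "fingers": 28}

```text
clock: 12.22
eef_pos: [0.4748, -0.161, 0.2285]
orientation: [-2.172, 2.256, -0.012]
wrist_force: [0.9, -1.1, 2.0]
width: 0.028
```

>>> play_rows:
  commands:
    - {"xyz": [0, 10, -10], "spin": 0, "fingers": 28}
    - {"xyz": [0, 20, -20], "spin": 0, "fingers": 28}
    - {"xyz": [0, 20, -20], "spin": 0, "fingers": 28}
    - {"xyz": [0, 20, -20], "spin": 0, "fingers": 28}
    - {"xyz": [0, 20, -20], "spin": 0, "fingers": 28}

```text
clock: 12.63
eef_pos: [0.4546, -0.1601, 0.2477]
orientation: [-2.172, 2.256, -0.011]
wrist_force: [-0.9, -1.3, -1.0]
width: 0.0281
```

```bash
python3 - <<'E'
from h import *
s=get_obs();print(s["eef_pos"],s["wrist_force"],s["clock"],s["width"],s["qpos"].round(2))
f=eyes.grab_frame("wrist");save(f,"wq1",(140,50,330,220),4)
import pickle;pickle.dump(f,open("wq1.pkl","wb"))
g=eyes.grab_frame("side");save(g,"sq1",(180,90,290,220),4.5)
for n,x in(("w",f),("s",g)):
  for q in("carrier_handle","carrier","swab_cap","swab_shoulder","open_tube_mouth"):
    print(n,q,[(np.round(d["at"],1).tolist(),round(d["conf"],2)) for d in models.pinpoint(x,q)[:2]])
E
```

```text
[ 0.4545563  -0.16009616  0.24770216] [-0.8754942  -1.29109596 -1.00698962] 12.6333 0.02814684377395569 [ 0.65 -0.05 -0.35  1.81 -0.02  1.36 -1.3 ]
w carrier_handle [([254.7, 104.6], 0.78), ([217.4, 69.0], 0.61)]
w carrier [([253.9, 110.4], 0.91)]
w swab_cap [([250.5, 157.7], 0.79)]
w swab_shoulder [([253.9, 158.5], 0.75), ([110.5, 190.0], 0.72)]
w open_tube_mouth []
s carrier_handle [([233.8, 136.7], 0.49)]
s carrier [([234.2, 181.1], 0.97)]
s swab_cap [([232.5, 136.0], 0.7), ([272.5, 239.8], 0.65)]
s swab_shoulder []
s open_tube_mouth [([252.8, 157.4], 0.37)]
```

View pics/wq1.png

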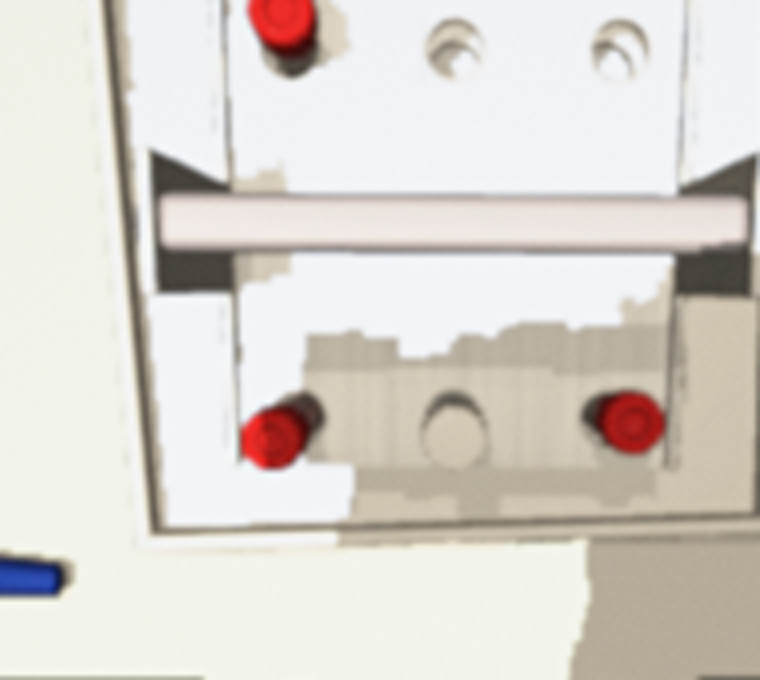

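View pics/sq1.png

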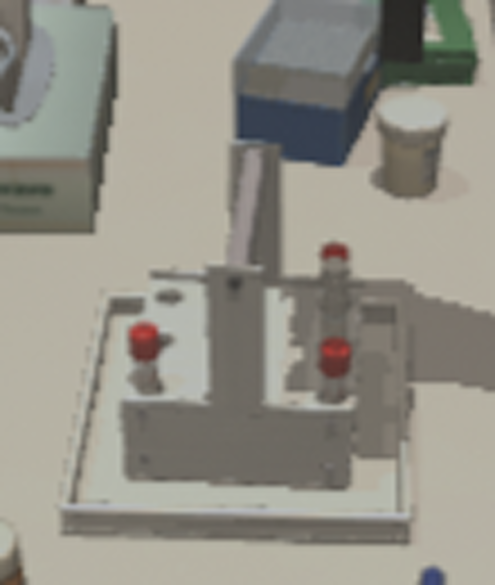

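```bash
python3 - <<'E'
from h import *
import pickle
f=pickle.load(open("wq1.pkl","rb"))
c=lambda u,v:(140+u/4-.375,50+v/4-.375)
P={}
for n,uv,z in (("capTop",(455,437),.113),("hL",(160,222),.148),("hR",(748,222),.148),("mid",(454,222),.148),("red1",(275,438),.093),("red2",(632,423),.093)):
    P[n]=atz(f,c(*uv),z);print(n,P[n].round(4))
d=P["hL"]-P["hR"];print(np.linalg.norm(d),np.degrees(np.arctan2(-d[0],d[1])))
h=(P["hL"]+P["hR"])/2;print(h)
s=get_obs();M=R.from_rotvec(s["orientation"]).as_matrix();print(M.round(4).tolist())
print(totool(np.array([h[0],h[1],.2])-s["eef_pos"],s),totool(np.array([h[0],h[1],.121])-s["eef_pos"],s))
E
```

```text
capTop [ 0.4854 -0.162   0.113 ]
hL [ 0.5364 -0.1025  0.148 ]
hR [ 0.5318 -0.2245  0.148 ]
mid [ 0.5341 -0.1635  0.148 ]
red1 [ 0.4845 -0.1148  0.093 ]
red2 [ 0.485  -0.2082  0.093 ]
0.12207903752248826 -2.132335113364663
[ 0.53409341 -0.16349555  0.148     ]
[[-0.0376, -0.9992, 0.0127], [-0.9993, 0.0376, 0.0015], [-0.0019, -0.0127, -0.9999]]
[  0.36064431 -78.97160909  49.22806514] [  0.51359731 -77.9718821  128.22159115]
```

>>> play_rows:
  commands:
    - {"xyz": [0, -16, 0], "spin": -7, "fingers": 30}
    - {"xyz": [0, -32, 0], "spin": -14, "fingers": 30}
    - {"xyz": [0, -48, 0], "spin": -21, "fingers": 30}
    - {"xyz": [0.4, -64, 0], "spin": -28, "fingers": 30}
    - {"xyz": [0.4, -79, 0], "spin": -35, "fingers": 30}

```text
clock: 13.65
eef_pos: [0.5344, -0.1637, 0.2492]
orientation: [-2.757, 1.491, -0.017]
wrist_force: [0.1, -0.1, 1.6]
width: 0.0298
```

>>> play_rows:
  commands:
    - {"xyz": [0, 0, 0], "spin": -7, "fingers": 30}
    - {"xyz": [0, 0, 0], "spin": -14, "fingers": 30}
    - {"xyz": [0, 0, 0], "spin": -21, "fingers": 30}
    - {"xyz": [0, 0, 0], "spin": -28, "fingers": 30}
    - {"xyz": [0, 0, 0], "spin": -35, "fingers": 30}

```text
clock: 14.07
eef_pos: [0.5344, -0.1638, 0.2491]
orientation: [-3.083, 0.585, -0.019]
wrist_force: [0.7, 0.0, -0.5]
width: 0.0301
```

```bash
python3 - <<'E'
from h import *
s=get_obs();M=R.from_rotvec(s["orientation"]).as_matrix();print(s["eef_pos"],M.round(4).tolist(),s["qpos"].round(2))
print(np.degrees(np.arctan2(M[1,0],M[0,0])))
print(totool(np.array([.534,-.1635,.2])-s["eef_pos"],s))
E
```

```text
[ 0.53442805 -0.1637765   0.24914432] [[0.9305, -0.3661, 0.0128], [-0.3661, -0.9306, 0.0015], [0.0114, -0.0061, -0.9999]] [ 0.64  0.13 -0.42  1.64  0.05  1.37 -0.16]
-21.47754179628346
[-1.05888966  0.20091696 49.1351396 ]
```

>>> play_rows:
  commands:
    - {"xyz": [-0.5, 0, 5], "spin": -6.5, "fingers": 30}
    - {"xyz": [-0.5, 0.2, 15], "spin": -13, "fingers": 30}
    - {"xyz": [-0.5, 0.2, 30], "spin": -19.3, "fingers": 30}
    - {"xyz": [-0.5, 0.2, 45], "spin": -19.3, "fingers": 30}
    - {"xyz": [-0.5, 0.2, 45], "spin": -19.3, "fingers": 30}

```text
clock: 14.48
eef_pos: [0.5326, -0.1634, 0.2011]
orientation: [-3.138, 0.06, -0.012]
wrist_force: [-1.1, 1.0, -0.9]
width: 0.0296
```

```bash
python3 - <<'E'
from h import *
f=eyes.grab_frame("wrist");s=get_obs();M=R.from_rotvec(s["orientation"]).as_matrix();print(s["eef_pos"],M.round(4).tolist())
print(np.degrees(np.arctan2(M[1,0],M[0,0])))
save(f,"wr1",s=1.5)
for p in ((.5364,-.1025,.148),(.5318,-.2245,.148),(.5341,-.1635,.148)): print(proj(f,p)*1.5)
print(totool(np.array([.534,-.1635,.1225])-s["eef_pos"],s))
g=eyes.grab_frame("side");save(g,"sr1",(180,60,290,220),3.7)
E
```

```text
[ 0.53338036 -0.16352715  0.20270252] [[0.9992, -0.0385, 0.0098], [-0.0386, -0.9993, 0.0027], [0.0097, -0.0031, -0.9999]]
-2.209700536228872
[380.06380311 191.37287811]
[379.94219224 428.3895209 ]
[379.99895478 317.7607055 ]
[-0.1575486   0.19607663 80.20452674]
```

View pics/wr1.png

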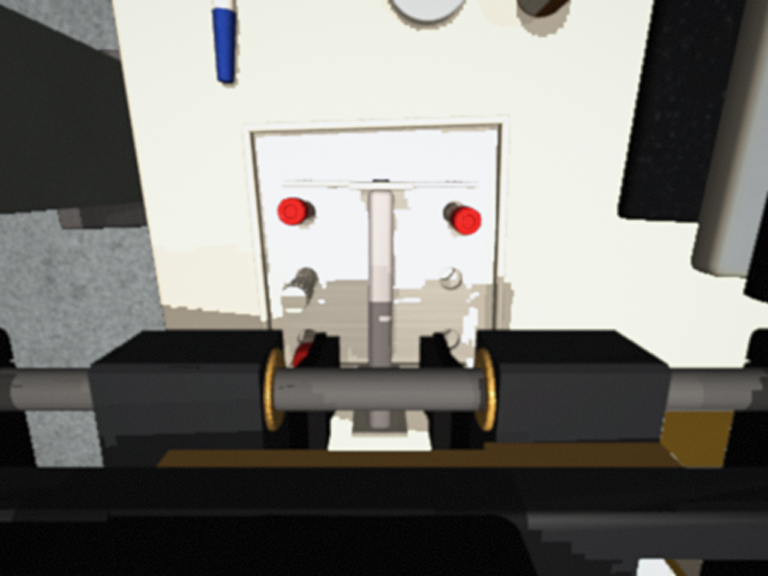

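View pics/sr1.png

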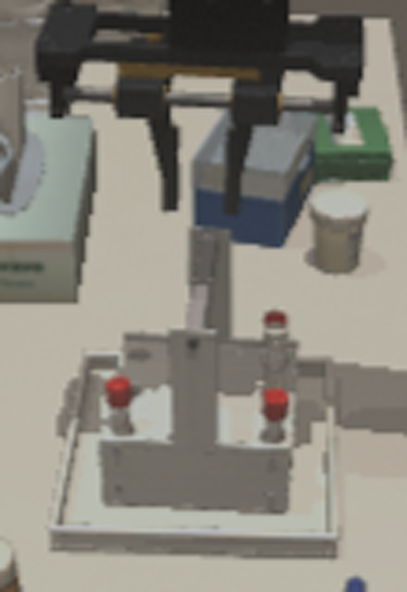

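Bar is centred between the fingers (column 380). Going down.

>>> play_rows:
  commands:
    - {"xyz": [0, 0, 25], "spin": 0, "fingers": 30}
    - {"xyz": [0, 0, 50], "spin": 0, "fingers": 30}
    - {"xyz": [-0.2, 0.2, 70], "spin": 0, "fingers": 30}
    - {"xyz": [-0.2, 0.2, 80], "spin": 0, "fingers": 30}
    - {"xyz": [-0.2, 0.2, 80], "spin": 0, "fingers": 30}

```text
clock: 15.0
eef_pos: [0.5339, -0.1635, 0.1226]
orientation: [-3.138, 0.061, -0.014]
wrist_force: [-0.1, 0.3, 0.3]
width: 0.0301
```

>>> play_rows:
  commands:
    - {"xyz": [0, 0, 0], "spin": 0, "fingers": 20}
    - {"xyz": [0, 0, 0], "spin": 0, "fingers": 10}
    - {"xyz": [0, 0, 0], "spin": 0, "fingers": 2}
    - {"xyz": [0, 0, 0], "spin": 0, "fingers": 2}
    - {"xyz": [0, 0, 0], "spin": 0, "fingers": 2}
  squeeze: 55

```text
clock: 15.42
eef_pos: [0.5344, -0.1638, 0.1237]
orientation: [-3.139, 0.061, -0.016]
wrist_force: [-1.1, 0.3, 3.4]
width: 0.0113
```

>>> play_rows:
  commands:
    - {"xyz": [0, 0, 0], "spin": 0, "fingers": 2}
    - {"xyz": [0, 0, 0], "spin": 0, "fingers": 2}
    - {"xyz": [0, 0, 0], "spin": 0, "fingers": 2}
    - {"xyz": [0, 0, 0], "spin": 0, "fingers": 2}
    - {"xyz": [0, 0, 0], "spin": 0, "fingers": 2}

```text
clock: 15.83
eef_pos: [0.5343, -0.1639, 0.1237]
orientation: [-3.139, 0.061, -0.016]
wrist_force: [-0.5, 0.2, -0.1]
width: 0.0115
```

>>> play_rows:
  commands:
    - {"xyz": [0, 0, -2], "spin": 0, "fingers": 2}
    - {"xyz": [0, 0, -5], "spin": 0, "fingers": 2}
    - {"xyz": [0, 0, -9], "spin": 0, "fingers": 2}
    - {"xyz": [0, 0, -13], "spin": 0, "fingers": 2}
    - {"xyz": [0, 0, -17], "spin": 0, "fingers": 2}

```text
clock: 16.25
eef_pos: [0.5341, -0.1639, 0.141]
orientation: [-3.138, 0.061, -0.016]
wrist_force: [0.2, -0.4, -4.5]
width: 0.0115
```

```bash
python3 - <<'E'
from h import *
f=eyes.grab_frame("side");save(f,"sl1",(180,60,290,220),3.7)
s=get_obs();print(s["eef_pos"],s["wrist_force"],s["wrist_torque"],s["width"],R.from_rotvec(s["orientation"]).as_matrix().round(4).tolist())
E
```

```text
[ 0.53468215 -0.16402552  0.14199002] [ 0.63476729  0.06147611 -3.43565576] [-0.04353564 -0.10558697 -0.03763269] 0.011081919464323827 [[0.9992, -0.039, 0.0115], [-0.039, -0.9992, 0.0017], [0.0114, -0.0022, -0.9999]]
```

View pics/sl1.png

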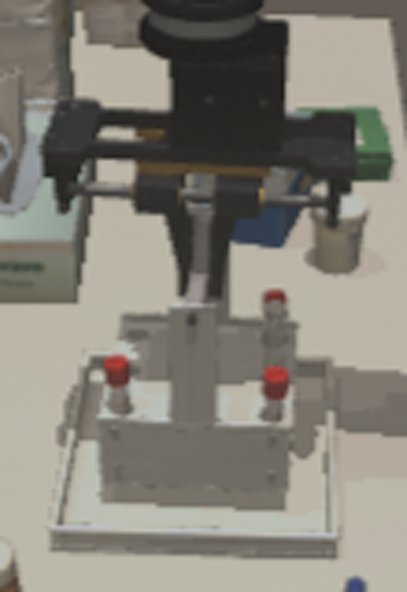

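>>> play_rows:
  commands:
    - {"xyz": [0, 0, -6], "spin": 0, "fingers": 2}
    - {"xyz": [0, 0, -14], "spin": 0, "fingers": 2}
    - {"xyz": [0, 0, -24], "spin": 0, "fingers": 2}
    - {"xyz": [0, 0, -34], "spin": 0, "fingers": 2}
    - {"xyz": [0, 0, -44], "spin": 0, "fingers": 2}

```text
clock: 16.72
eef_pos: [0.5344, -0.1641, 0.1875]
orientation: [-3.139, 0.061, -0.019]
wrist_force: [0.2, -0.2, -4.1]
width: 0.0112
```

>>> play_rows:
  commands:
    - {"xyz": [0, 0, -9], "spin": 0, "fingers": 2}
    - {"xyz": [0, 0, -18], "spin": 0, "fingers": 2}
    - {"xyz": [0, 0, -27], "spin": 0, "fingers": 2}
    - {"xyz": [0, 0, -34], "spin": 0, "fingers": 2}
    - {"xyz": [0, 0, -37], "spin": 0, "fingers": 2}

```text
clock: 17.13
eef_pos: [0.5345, -0.1643, 0.226]
orientation: [-3.14, 0.061, -0.022]
wrist_force: [0.2, 0.6, -4.5]
width: 0.0118
```

>>> play_rows:
  commands:
    - {"xyz": [0, 0, 0], "spin": 0, "fingers": 2}
    - {"xyz": [0, 0, 0], "spin": 0, "fingers": 2}
    - {"xyz": [0, 0, 0], "spin": 0, "fingers": 2}
    - {"xyz": [0, 0, 0], "spin": 0, "fingers": 2}
    - {"xyz": [0, 0, 0], "spin": 0, "fingers": 2}

```text
clock: 17.55
eef_pos: [0.5342, -0.1642, 0.2254]
orientation: [-3.14, 0.061, -0.02]
wrist_force: [0.0, -0.5, -3.5]
width: 0.0116
```

```bash
python3 - <<'E'
from h import *
f=eyes.grab_frame("side");save(f,"sl2",(170,50,300,220),3.5)
g=eyes.grab_frame("wrist");save(g,"wl2",s=1.5)
t=eyes.grab_frame("top");save(t,"tl2",(270,140,400,240),6)
s=get_obs();print(s["eef_pos"],s["wrist_force"],s["joint_velocities"].round(3),s["width"],R.from_rotvec(s["orientation"]).as_matrix().round(4).tolist())
for q in("carrier","swab_cap","swab_shoulder","open_tube_mouth"):
  for n,x in(("s",f),("w",g),("t",t)): print(q,n,[(np.round(d["at"],1).tolist(),round(d["conf"],2)) for d in models.pinpoint(x,q)[:2]])
E
```

```text
[ 0.53441979 -0.1642069   0.22571017] [-0.28979145 -1.12119645 -3.68161804] [-0.001  0.    -0.001 -0.003  0.     0.     0.001] 0.011301929834399859 [[0.9992, -0.0389, 0.0136], [-0.0389, -0.9992, 0.001], [0.0136, -0.0015, -0.9999]]
carrier s [([233.4, 149.0], 0.62)]
carrier w []
carrier t [([332.8, 182.9], 0.56)]
swab_cap s [([254.9, 118.1], 0.52)]
swab_cap w [([174.8, 223.4], 0.67)]
swab_cap t []
swab_shoulder s []
swab_shoulder w [([180.5, 219.3], 0.49)]
swab_shoulder t []
open_tube_mouth s [([252.4, 122.0], 0.46)]
open_tube_mouth w [([182.0, 215.1], 0.5)]
open_tube_mouth t []
```

View pics/sl2.png

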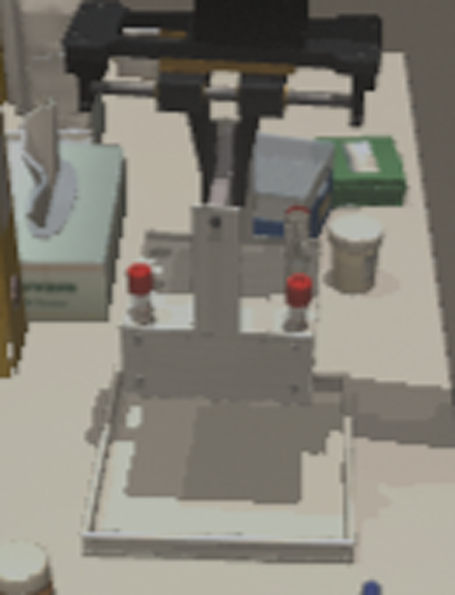

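View pics/wl2.png

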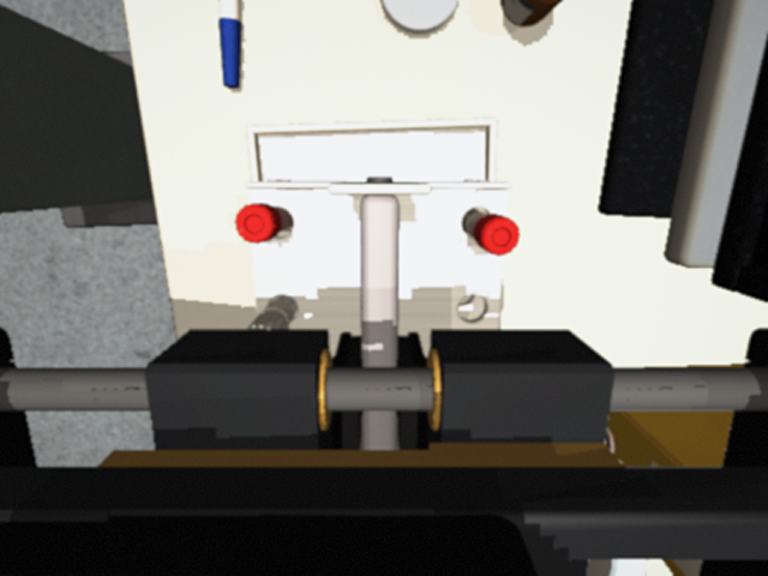

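View pics/tl2.png

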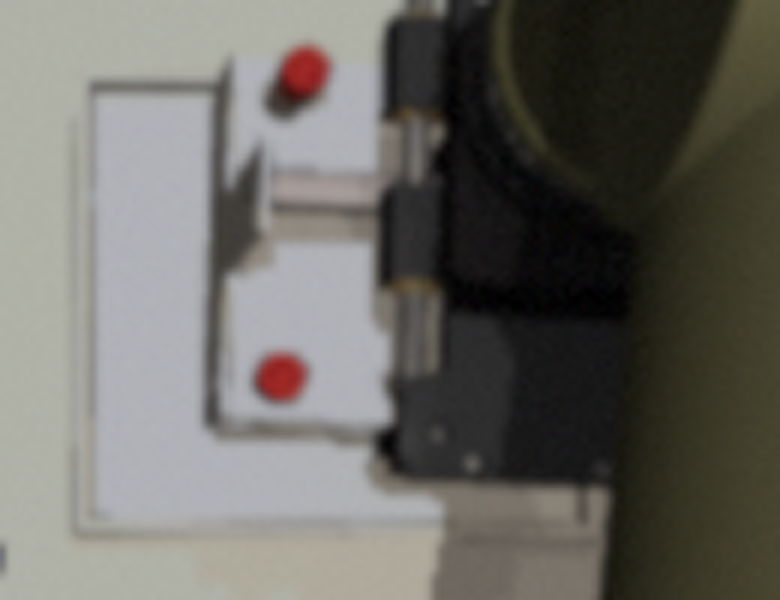

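```bash
python3 - <<'E'
from h import *
f=eyes.grab_frame("wrist");s=get_obs();o=s["eef_pos"]-np.array([.5343,-.1639,.1237])
for n,p in (("handle end top",(.5364,-.1015,.149)),("cap near",(.4847,-.1150,.093)),("cap far",(.5865,-.1235,.093))): print(n,proj(f,np.array(p)+o)*1.5)
g=eyes.grab_frame("side")
# side: upright bottom edge corners of carrier +y face (crop px /3.5 + origin)
for z in(.149+o[2],): print(proj(g,(.5364,-.0985,z)))
for dx in(-.064,.064):
  for z in(.0,.052): print(dx,z,(proj(g,(.5364+dx,-.0985-.04*dx,.106+z))-[170,50])*3.5)
m=models.find_in(f,"swab_cap");print(m[:1]); print(proj(f,np.array([.4852,-.1618,.098])+o))
E
```

```text
handle end top [377.67389697 193.91681919]
cap near [254.12665668 227.00134067]
cap far [495.60289823 237.40457043]
[231.40179449 108.88521104]
-0.064 0.0 [310.952014  404.6606139]
-0.064 0.052 [313.75894876 339.89161644]
0.064 0.0 [123.25299    395.51440446]
0.064 0.052 [119.11446517 330.64497977]
[{'extent': [180.4, 216.3, 27.9, 10.8], 'conf': 0.64}]
[175.91182631 224.21476191]
```

```bash
python3 - <<'E'
from h import *
print(get_obs()["clock"],bot.close_job())
s=get_obs();print(s["eef_pos"],s["wrist_force"],s["width"])
E
```

```text
the job is handed in; nothing more can be done
18.45 None
the job is handed in; nothing more can be done
```

The job is handed in, at about 18.5 s of the 67 s allowed. The swab is in the open tube and released, and the arm is holding the carrier by its handle over the tray. `bot.close_job()` gave no verdict.

- **Swab:** I took it from the stand and lowered it into the open tube. I pressed until it stopped, at about 12 N, with the gripper within 1 mm of the height expected for a fully seated cap. Then I let go. The camera view after release showed the cap upright on the rim.
- **Carrier:** I gripped the bar handle at its middle with 55 N and lifted it straight up about 10 cm. The underside is roughly 106 mm above the bench, about 102 mm above the tray floor.
- **Last checks:**
  - The force reading of about 4 N fits a carrier of 0.4 kg.
  - The joints were still.
  - Handle end, capped tubes, end-plate corners and swab cap were all within about 3 pixels of where a level carrier should show them.

- **Not checked:**
  - I did not measure the carrier's offset from the tray's centre; the straight lift from inside the tray limits it to about 5 cm.
  - The network gave no reliable sighting of the shoulder and rim together after the lift, so the seating there rests on the cap's position and the press-in height.
  - I did not re-measure the bystanders. Nothing unexpected showed in the contact forces, and the marker and petri dish looked unmoved in the late pictures. The glass rod was not in view after I left the stand.

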